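Reload the bath filter housing with two pucks and a push rod

TASK

Put the spare filter puck into the clear housing tube, on top of the puck that already hangs on the spring clips, then use the wooden push rod to press both down the tube firmly until they bottom out and the clips snap shut above them. Stand the rod upright back in its dish and leave the jar and the drain stopper where they are.

Things in the scene. Friction and masses are not known exactly. Their poses are not given: they have to be found in the camera images.
- housing: Upright bath filter housing, fixed to the tiles: white square flange 110 x 110 x 12 mm, on it an open clear round tube, inner diameter 64 mm, outer 72 mm (75 mm at the white rim band), rim 139 mm above the tiles. Origin: on the tube's axis at the flange's underside, on the tiles; z up. The tube's inner floor lies 12 mm above the origin.
- spare_puck_mid (a point): Centre (18 mm above its underside) of the spare filter puck: fired-clay (terracotta) disc 60 mm in diameter, 36 mm high, both ends tapered to 53 mm over 6 mm, 0.12 kg, lying flat on the tiles; z is its axis. On top of the hung puck its centre is about 141 mm above the housing's origin (it stands 20 mm out of the tube); with both bottomed out 66 mm, its top face 84 mm.
- hung_puck_mid (a point): Centre of the other puck, same shape, size and clay, already inside the tube and hanging on the clips, with its centre about 105 mm above the housing's origin (30 mm once bottomed out). z is the puck's axis.
- rod_mid (a point): Middle of the wooden push rod, standing upright, loose, in its dish: 158 mm tall, 0.22 kg. The point lies on its axis 79 mm above the underside of its flat foot (40 mm in diameter, 14 mm thick); z up along the rod. Shaft 24 mm in diameter; a 46 mm round collar from 88 to 96 mm above the underside; above it 62 mm of plain shaft to grip, fingertips just over the collar.
- dish: Shallow round white ceramic dish, fixed to the tiles, 116 mm across the rim, 16 mm high. Origin: centre of its underside, on the tiles. Its flat inner floor is about 90 mm across and 6 mm above the origin.
- jar: White ceramic jar with a screw lid, 82 mm in diameter, 99 mm tall, standing loose on the tiles; not to be disturbed. Origin: centre of its underside.
- stopper: Green silicone drain stopper, 72 mm in diameter, 54 mm tall, with a steel pivot lever along its own +x reaching 62 mm from its axis; standing loose on the tiles, not to be disturbed. Origin: centre of its underside.
- clips (a point): Point on the tube's axis 86 mm above the housing's origin, level with the noses of a pair of sprung steel clips (moving along the housing's y) that leave a gap of about 54 mm. A puck dropped in rests on the noses; pushing a puck past them takes about 15 N (under 25 N), once for each puck; sliding on takes 3 to 5 N. They close again over the top of the upper puck when both are at the bottom.
Mind the look-alikes: they are no part of the job. Leave any green or red look-alike of the housing alone.

How it is judged:
On the way, in this order (a step that is already met when the one before it is completed fails the run):
1. the spare puck is inside the tube's mouth, above the other puck (horizontal distance between spare_puck_mid and housing below 0.008 m and z of spare_puck_mid in the frame of housing below 0.15 m and angle between spare_puck_mid's own z axis and vertical below 0.2 rad), for 0.2 s.
2. both pucks are at the bottom and the rod presses down on the upper one (more than 4 N) (z of spare_puck_mid in the frame of housing below 0.069 m and z of hung_puck_mid in the frame of housing below 0.033 m and contact force between rod and spare_puck above 4 N), for 0.1 s.
At the end, for the whole second after the job is handed in: Both pucks lie at the bottom of the tube, the spare on top, each within 3 mm of fully home (centres 66 and 30 mm above the housing's origin) and under the clips; the rod stands upright (within 0.08 rad) at rest on the floor of its dish, its axis within 30 mm of the dish's centre (horizontal distance between each of spare_puck_mid, hung_puck_mid and housing below 0.006 m and z of spare_puck_mid in the frame of housing between 0.06 and 0.069 m and z of hung_puck_mid in the frame of housing below 0.033 m and angle between rod_mid's own z axis and vertical below 0.08 rad and horizontal distance between rod_mid and dish below 0.03 m and z of rod_mid in the frame of dish below 0.089 m and linear speed of each of rod, spare_puck below 0.02 m/s); the robot touches nothing.
It fails at once if the jar was moved more than 15 mm (distance of jar from where it was at the start of the episode above 0.015 m).
It fails at once if the drain stopper was moved more than 15 mm (distance of stopper from where it was at the start of the episode above 0.015 m).
It also fails if it takes over 72 s, if anything falls off the work surface, if the arm or the gripper's body presses on something with over 40 N, if the wrist force passes 120 N, or if a joint passes its speed limit or range.

ROBOT

A 6-joint arm with a two-finger parallel gripper is mounted at the origin on the work surface. World frame = base frame: x ahead of the robot, y to its left, z up, the work surface at z = 0. Lengths are in m, angles in rad, forces in N, time in s.
With the tool pointing down it reaches from about 0.375 to 0.9 m from the base axis. Payload 3.1 kg.
Tool frame: the origin (TCP) lies midway between the tips of the shut fingers; the grasp point (between the pads) lies 19 mm behind it (manip.grasp_offset is the distance from the TCP to the grasp point, in m); z points along the fingers, y is the line along which they close (so a half turn about z gives the same grasp; the last joint's range is limited). The gripper opens to 85 mm and grips with 20 to 120 N. Pads are 22 mm wide; open, the fingers measure 114 mm over their backs; the gripper's body (76 mm by 85 mm) begins 54 mm behind the grasp point. The pads swing forward as they close: fully open they stand 13 mm farther back than shut.
Start: joints at [-1.419, 0.527, 1.433, -0, 1.181, -0.178], TCP at [0.203, -0.591, 0.231] pointing down, gripper open.
Joint ranges: [-3.08, 3.08], [-0.75, 2.2], [0.22, 2.44], [-1.43, 4.57], [0, 2.65], [-2.85, 2.85]. Speed limits (rad/s): [2.79, 2.79, 3.14, 3.14, 3.14, 3.14].

INTERFACE

Orientations are given as a unit quaternion [x, y, z, w].
In Python, from station import sensors, cams, order, manip gives the robot as it stands.
- The arm moves only by the tool move_arm, never from a script. Its argument "targets" is a list of rows, each an object of numbers: "dx", "dy", "dz": the shift along the world's x, y, z normalised to -1 to 1, where 1 is 25 mm; "rx", "ry", "rz": the turn, a rotation vector about the world's x, y, z normalised to -1 to 1, where 1 is 30 degrees. A call has exactly 10 rows; each row shifts and turns the commanded pose from where the row before left it; what a row does not reach is not made up. A row lasts 1/8 s, in which the tool goes at most 62.5 mm and 10.7 degrees, less where a joint would pass 70% of its speed; a pose out of reach is approached as far as the arm can. A call with a number of a shift or a turn outside -1 to 1 is refused whole. A call with a gripper value outside its range is refused whole. "claw" is the opening in per cent of the stroke, from 0 (shut) to 100 (fully open), set as the call begins (left out, the last holds). The fingers move at their own pace and stop on an object; "newtons" is the grip in N (left out, the last holds). Time passes only in rows, so rows that do not move let the fingers close, or fill a call up. It gives the time, the measured TCP pose, the force, the opening and the grip force at its end, in the units of the state.
- sensors.sense(): the state, without advancing time (a new reading comes with each control period).
- cams.snapshot(name): name is "side" or "top"; returns the picture (480x640x3 uint8, red, green, blue); there is no depth.
- cams.camera_model(name): a dict with "fx", "fy", "cx", "cy" (pixels), "distortion" ([k1, k2, p1, p2, k3] as OpenCV has them; the pictures are not rectified), "extrinsics" (4x4, takes a point from world to camera coordinates). Camera axes: x right, y down, z forward; pixel columns grow to the right and rows downward; lengths in m; the calibration is good to about 2 mm. A picture is of the moment at which its call begins. camera_model takes no time and is no camera call.
- order.sign_off(): hands the job in; it is judged then, once.
The state is a dict: "t": time; "q": joint angles; "qd": joint speeds; "tau": joint torques, N m; "tcp_pos": TCP position; "tool_rot": TCP orientation; "force": force on the tool from outside, world axes, zero at the start; "ft_torque": the same for the moment, N m; "finger_gap": opening from 0.0 (shut) to 1.0 (fully open); "gripper_force": force on a finger pad.
Only numpy, scipy, OpenCV 4.12 (cv2) and the standard library are available. Lean on these libraries where they do the work, as an engineer would, in place of code of your own. Each camera call takes 0.05 s, during which the arm holds its last target. There are 200 camera calls.

## Working session

There is one attempt and no reset: what is moved stays moved. The work goes in short steps, Python scripts to look and compute and a tool call to move; the robot and the scene stay as the last step left them, time stands still between calls to the robot, and variables do not carry over. Pictures are saved under pics/ and viewed, at most 10 in all, crops included, and the job is handed in when it is done.

Besides the shell and the picture viewer there is one more tool, called after "Call:" as name(argument=value, ...) on one line, values as JSON. move_arm: Moves the arm, as the interface text tells. Scaled input: -1 to 1 covers 25 mm each way for a shift and 30 degrees each way for a turn. Its arguments: {"type":"object","properties":{"targets":{"type":"array"},"claw":{"type":"number"},"newtons":{"type":"number"}},"required":["targets"]}

```bash
mkdir -p pics; ls; cat > h.py <<'E'
import numpy as np, cv2
from station import sensors, cams, order, manip
def ray(n,u,v):
    m=cams.camera_model(n);K=np.array([[m['fx'],0,m['cx']],[0,m['fy'],m['cy']],[0,0,1.]])
    p=cv2.undistortPoints(np.array([[[u,v]]],float),K,np.array(m['distortion'],float))[0,0]
    E=np.array(m['extrinsics']);R,t=E[:3,:3],E[:3,3]
    return -R.T@t, R.T@np.array([p[0],p[1],1])
def onz(n,u,v,z):
    c,d=ray(n,u,v);return c+d*(z-c[2])/d[2]
def proj(n,P):
    m=cams.camera_model(n);K=np.array([[m['fx'],0,m['cx']],[0,m['fy'],m['cy']],[0,0,1.]])
    E=np.array(m['extrinsics']);return cv2.projectPoints(np.array(P,float).reshape(-1,1,3),cv2.Rodrigues(E[:3,:3])[0],E[:3,3],K,np.array(m['distortion'],float))[0][:,0]
def snap(n,f):
    im=cams.snapshot(n);cv2.imwrite('pics/'+f,im[:,:,::-1]);return im
E
python3 - <<'E'
from h import *
snap('top','top0.png');snap('side','side0.png')
for n in('top','side'):
    m=cams.camera_model(n);print(n,m['fx'],ray(n,320,240))
s=sensors.sense();print(s['t'],s['tool_rot'],manip.grasp_offset)
E
```

```text
pics
top 459.24372043508924 (array([ 0.41371088, -0.01256626,  0.96133855]), array([ 0.10297248, -0.01396012, -0.99474001]))
side 433.5281999602617 (array([0.41473115, 0.77558569, 0.74192256]), array([ 0.07447378, -0.75516604, -0.65167187]))
0.1 [ 9.86354873e-01  1.64630236e-01  2.75868549e-05 -9.73953887e-04] 0.0187
```

View pics/top0.png

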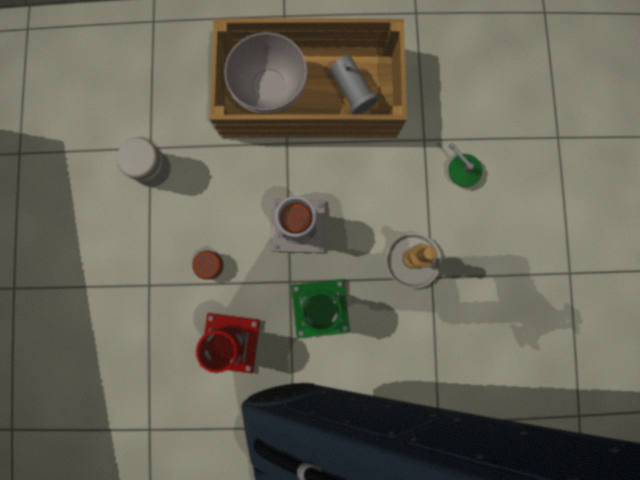

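View pics/side0.png

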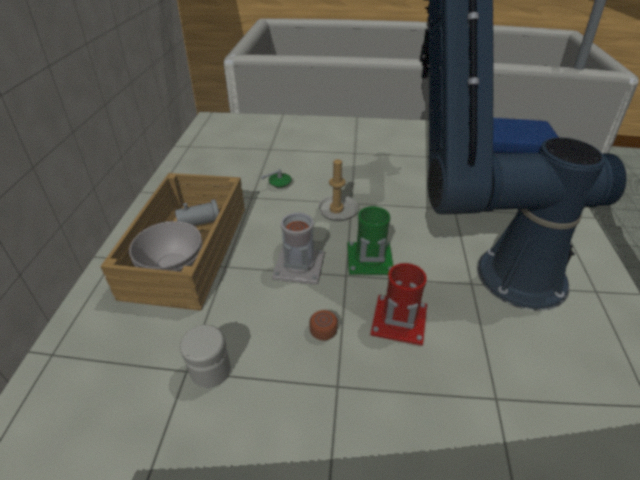

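The top picture shows these candidates:
- **Housing:** white with a terracotta puck inside at (297,217). The look-alikes are green at (320,308) and red at (222,348).
- **Spare puck:** (208,264). The only other terracotta is the puck hanging in the white tube.
- **Rod in its dish:** (420,257).
- **Not to be disturbed:** jar (140,160) and stopper (465,170).

I choose the white housing and will check it in a close crop.

```bash
python3 - <<'E'
from h import *
t=cv2.imread('pics/top0.png');s=cv2.imread('pics/side0.png')
a=cv2.resize(t[190:290,185:335],None,fx=5,fy=5,interpolation=cv2.INTER_CUBIC)[:,:]
b=cv2.resize(t[225:295,380:455],None,fx=4,fy=4,interpolation=cv2.INTER_CUBIC)
c=cv2.resize(s[205:345,265:345],None,fx=4,fy=4,interpolation=cv2.INTER_CUBIC)
W=np.zeros((600,800,3),np.uint8)
a=cv2.resize(t[190:290,185:335],(480,320),interpolation=cv2.INTER_CUBIC)
W[:320,:480]=a;W[320:600,:300]=b;W[:560,480:800]=c
cv2.imwrite('pics/crop0.png',W)
for n,im in(('top',t),('side',s)):
    h=cv2.cvtColor(im,cv2.COLOR_BGR2HSV)
    m=((h[...,0]<14)&(h[...,1]>90)&(h[...,2]>50)).astype(np.uint8)
    N,_,st,ce=cv2.connectedComponentsWithStats(m)
    for i in range(1,N):
        if 100<st[i,4]<2500: print(n,st[i],ce[i],onz(n,*ce[i],.018),onz(n,*ce[i],.123))
E
```

```text
top [281 203  30  30 700] [295.6        217.37428571] [0.55991646 0.02353549 0.018     ] [0.54364278 0.01951712 0.123     ]
top [192 251  31  28 679] [207.11634757 264.56701031] [0.46656818 0.20839846 0.018     ] [0.4606848  0.18380358 0.123     ]
side [287 222  21   8 120] [296.30833333 225.50833333] [ 0.56622254 -0.11624689  0.018     ] [0.54424975 0.01310731 0.123     ]
side [310 310  27  30 611] [323.16202946 324.6710311 ] [0.46428372 0.20634985 0.018     ] [0.45709646 0.2889136  0.123     ]
```

View pics/crop0.png

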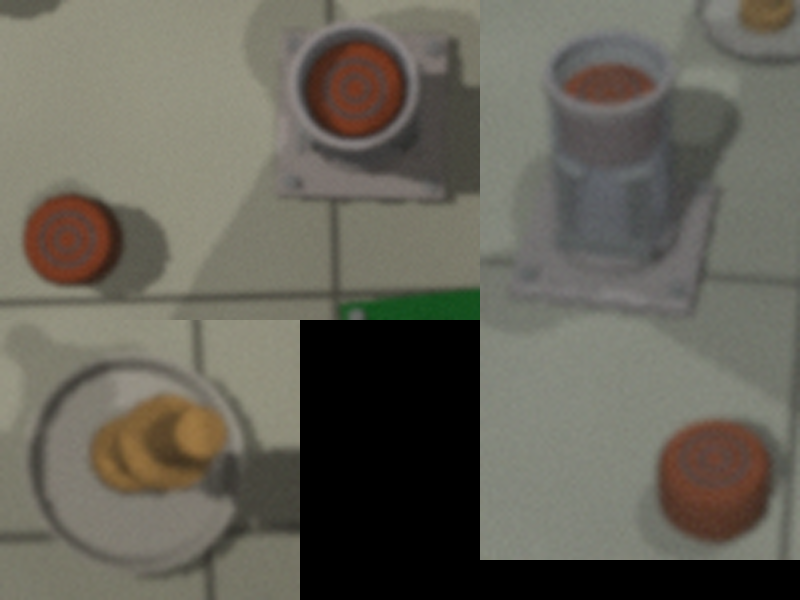

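The crop confirms it. The white tube has the ringed terracotta puck inside (crop 355,88), the spare puck lies at (67,240), and the rod stands in its dish with its top at (200,433).

```bash
python3 - <<'E'
from h import *
f=lambda x,s,o:o+(x+.5)/s-.5
P=lambda l,n,u,v,z:print(l,n,onz(n,u,v,z).round(4))
P('spare','top',f(67,3.2,185),f(240,3.2,190),.036);P('hung','top',f(355,3.2,185),f(88,3.2,190),.123)
P('rim','top',f(353,3.2,185),f(87,3.2,190),.139);P('rim','side',f(129,4,265),f(70,4,205),.139)
P('spare','side',f(236,4,265),f(457,4,205),.036)
P('rodtop','top',f(200,4,380),f(113,4,225),.164);P('dish','top',f(137,4,380),f(143,4,225),.016)
s=cv2.imread('pics/side0.png');t=cv2.imread('pics/top0.png')
for n,im,z in(('top',t,.085),('side',s,.085)):
    h=cv2.cvtColor(im,cv2.COLOR_BGR2HSV);m=((h[...,0]>8)&(h[...,0]<24)&(h[...,1]>100)&(h[...,2]>60)).astype(np.uint8)
    N,_,st,ce=cv2.connectedComponentsWithStats(m)
    for i in range(1,N):
        if 100<st[i,4]<2500 and 300<ce[i][0]<450: print(n,st[i],ce[i],onz(n,*ce[i],z))
for l,u,v,z,n in(('jar',137,152,.099,'top'),('stop',465,170,.03,'top'),('green',320,310,.1,'top'),('box',308,136,.05,'top')):P(l,n,u,v,z)
print(sensors.sense()['tcp_pos'])
E
```

```text
spare top [0.4655 0.2073 0.036 ]
hung top [0.544  0.0195 0.123 ]
rim top [0.5422 0.02   0.139 ]
rim side [0.5413 0.0207 0.139 ]
spare side [0.4635 0.2055 0.036 ]
rodtop top [ 0.4686 -0.2144  0.164 ]
dish top [ 0.4642 -0.2184  0.016 ]
top [352 129  48   4 109] [377.16513761 130.1559633 ] [ 0.71935724 -0.1437223   0.085     ]
top [305 133  92   5 217] [350.65898618 135.22119816] [ 0.71029071 -0.09100426  0.085     ]
top [403 244  33  24 584] [419.13356164 255.95205479] [ 0.46871259 -0.21387714  0.085     ]
side [330 160  14  52 333] [336.55255255 186.94594595] [ 0.46663082 -0.21031757  0.085     ]
side [310 311  27  29 342] [323.49707602 326.24853801] [0.45872005 0.26269922 0.085     ]
jar top [0.6851 0.3275 0.099 ]
stop top [ 0.6488 -0.3318  0.03  ]
green top [ 0.3721 -0.0211  0.1   ]
box top [ 0.7228 -0.0067  0.05  ]
[ 0.20294455 -0.59045384  0.23042841]
```

Call:
move_arm(targets=[{"dx": 1,"dy": 1},{"dx": 1,"dy": 1},{"dx": 1,"dy": 1},{"dx": 1,"dy": 1},{"dx": 1,"dy": 1},{"dx": 1,"dy": 1},{"dx": 1,"dy": 1},{"dx": 1,"dy": 1},{"dx": 1,"dy": 1},{"dx": 1,"dy": 1}], claw=100, newtons=40)

```text
schema error: expected keys dx, dy, dz, rx, ry, rz
```

Call:
move_arm(targets=[{"dy": 1},{"dy": 1},{"dy": 1},{"dy": 1},{"dy": 1},{"dy": 1},{"dy": 1},{"dy": 1},{"dy": 1},{"dy": 1}])

```text
schema error: expected keys dx, dy, dz, rx, ry, rz
```

Call:
move_arm(targets=[{"dy": 1},{"dy": 1},{"dy": 1},{"dy": 1},{"dy": 1},{"dy": 1},{"dy": 1},{"dy": 1},{"dy": 1},{"dy": 1}])

```text
schema error: expected keys dx, dy, dz, rx, ry, rz
```

Call:
move_arm(targets=[{"dx": 1,"dy": 1,"dz": 0,"rx": 0,"ry": 0,"rz": -0.063},{"dx": 1,"dy": 1,"dz": 0,"rx": 0,"ry": 0,"rz": -0.063},{"dx": 1,"dy": 1,"dz": 0,"rx": 0,"ry": 0,"rz": -0.063},{"dx": 1,"dy": 1,"dz": 0,"rx": 0,"ry": 0,"rz": -0.063},{"dx": 1,"dy": 1,"dz": 0,"rx": 0,"ry": 0,"rz": -0.063},{"dx": 1,"dy": 1,"dz": 0,"rx": 0,"ry": 0,"rz": -0.063},{"dx": 1,"dy": 1,"dz": 0,"rx": 0,"ry": 0,"rz": -0.063},{"dx": 1,"dy": 1,"dz": 0,"rx": 0,"ry": 0,"rz": -0.063},{"dx": 1,"dy": 1,"dz": 0,"rx": 0,"ry": 0,"rz": -0.063},{"dx": 1,"dy": 1,"dz": 0,"rx": 0,"ry": 0,"rz": -0.063}], claw=100, newtons=40)

```text
t: 1.35
tcp_pos: [0.4535, -0.34, 0.2309]
tool_rot: [1.0, -0.0, -0.0, -0.0]
force: [-0.4, -0.1, 0.9]
finger_gap: 0.995
gripper_force: 0.0
```

Call:
move_arm(targets=[{"dx": 0,"dy": 1,"dz": 0,"rx": 0,"ry": 0,"rz": 0},{"dx": 0,"dy": 1,"dz": 0,"rx": 0,"ry": 0,"rz": 0},{"dx": 0,"dy": 1,"dz": 0,"rx": 0,"ry": 0,"rz": 0},{"dx": 0,"dy": 1,"dz": 0,"rx": 0,"ry": 0,"rz": 0},{"dx": 0,"dy": 1,"dz": 0,"rx": 0,"ry": 0,"rz": 0},{"dx": 0,"dy": 1,"dz": 0,"rx": 0,"ry": 0,"rz": 0},{"dx": 0,"dy": 1,"dz": 0,"rx": 0,"ry": 0,"rz": 0},{"dx": 0,"dy": 1,"dz": 0,"rx": 0,"ry": 0,"rz": 0},{"dx": 0,"dy": 1,"dz": 0,"rx": 0,"ry": 0,"rz": 0},{"dx": 0,"dy": 1,"dz": 0,"rx": 0,"ry": 0,"rz": 0}])

```text
t: 2.6
tcp_pos: [0.4525, -0.0897, 0.2315]
tool_rot: [1.0, 0.0, 0.0, 0.0]
force: [1.1, 0.6, -0.9]
finger_gap: 1.002
gripper_force: 0.0
```

Call:
move_arm(targets=[{"dx": 0,"dy": 1,"dz": 0,"rx": 0,"ry": 0,"rz": 0},{"dx": 0,"dy": 1,"dz": 0,"rx": 0,"ry": 0,"rz": 0},{"dx": 0,"dy": 1,"dz": 0,"rx": 0,"ry": 0,"rz": 0},{"dx": 0,"dy": 1,"dz": 0,"rx": 0,"ry": 0,"rz": 0},{"dx": 0,"dy": 1,"dz": 0,"rx": 0,"ry": 0,"rz": 0},{"dx": 0,"dy": 1,"dz": 0,"rx": 0,"ry": 0,"rz": 0},{"dx": 0,"dy": 1,"dz": 0,"rx": 0,"ry": 0,"rz": 0},{"dx": 0,"dy": 1,"dz": 0,"rx": 0,"ry": 0,"rz": 0},{"dx": 0,"dy": 1,"dz": 0,"rx": 0,"ry": 0,"rz": 0},{"dx": 0,"dy": 1,"dz": 0,"rx": 0,"ry": 0,"rz": 0}])

```text
t: 3.85
tcp_pos: [0.4523, 0.16, 0.2315]
tool_rot: [1.0, 0.0, 0.0, 0.0]
force: [-0.4, 0.7, -0.6]
finger_gap: 1.001
gripper_force: 0.0
```

Call:
move_arm(targets=[{"dx": 0.5,"dy": 0.94,"dz": 0,"rx": 0,"ry": 0,"rz": 0},{"dx": 0,"dy": 0.94,"dz": -1,"rx": 0,"ry": 0,"rz": 0},{"dx": 0,"dy": 0,"dz": -1,"rx": 0,"ry": 0,"rz": 0},{"dx": 0,"dy": 0,"dz": -1,"rx": 0,"ry": 0,"rz": 0},{"dx": 0,"dy": 0,"dz": -1,"rx": 0,"ry": 0,"rz": 0},{"dx": 0,"dy": 0,"dz": -1,"rx": 0,"ry": 0,"rz": 0},{"dx": 0,"dy": 0,"dz": -1,"rx": 0,"ry": 0,"rz": 0},{"dx": 0,"dy": 0,"dz": -1,"rx": 0,"ry": 0,"rz": 0},{"dx": 0,"dy": 0,"dz": -1,"rx": 0,"ry": 0,"rz": 0},{"dx": 0,"dy": 0,"dz": -0.64,"rx": 0,"ry": 0,"rz": 0}])

```text
t: 5.1
tcp_pos: [0.4649, 0.2061, 0.0145]
tool_rot: [1.0, 0.0, -0.0, 0.0]
force: [0.3, 0.5, -0.6]
finger_gap: 1.003
gripper_force: 0.0
```

Call:
move_arm(targets=[{"dx": 0,"dy": 0,"dz": 0,"rx": 0,"ry": 0,"rz": 0},{"dx": 0,"dy": 0,"dz": 0,"rx": 0,"ry": 0,"rz": 0},{"dx": 0,"dy": 0,"dz": 0,"rx": 0,"ry": 0,"rz": 0},{"dx": 0,"dy": 0,"dz": 0,"rx": 0,"ry": 0,"rz": 0},{"dx": 0,"dy": 0,"dz": 0,"rx": 0,"ry": 0,"rz": 0},{"dx": 0,"dy": 0,"dz": 0,"rx": 0,"ry": 0,"rz": 0},{"dx": 0,"dy": 0,"dz": 0,"rx": 0,"ry": 0,"rz": 0},{"dx": 0,"dy": 0,"dz": 0,"rx": 0,"ry": 0,"rz": 0},{"dx": 0,"dy": 0,"dz": 0,"rx": 0,"ry": 0,"rz": 0},{"dx": 0,"dy": 0,"dz": 0,"rx": 0,"ry": 0,"rz": 0}], claw=0, newtons=40)

```text
t: 6.35
tcp_pos: [0.4661, 0.206, 0.016]
tool_rot: [1.0, 0.0, 0.001, -0.0]
force: [-1.2, -0.3, 6.3]
finger_gap: 0.681
gripper_force: 43.6
```

```bash
python3 - <<'E'
from h import *
a=snap('side','s1.png')[230:380,235:405]
cv2.imwrite('pics/c1.png',cv2.resize(a,None,fx=4,fy=4,interpolation=cv2.INTER_CUBIC)[:,:,::-1])
s=sensors.sense();print(s['tcp_pos'],s['finger_gap'],s['gripper_force'],s['q'])
E
```

```text
[0.46604118 0.20605506 0.01599504] 0.6804953682731575 43.58905437944031 [1.96686201e-01 7.40582225e-01 1.86951829e+00 5.48339735e-05
 5.30050715e-01 1.76648822e+00]
```

View pics/c1.png

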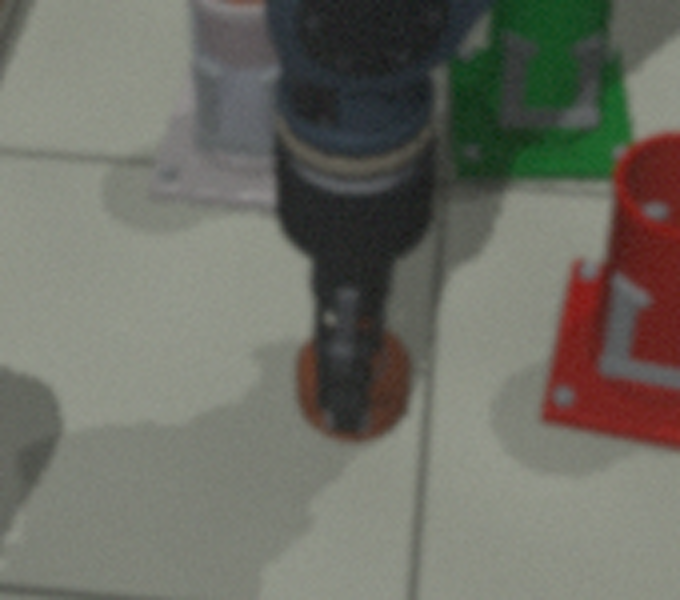

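The picture shows the puck held between the fingers, with the front fingertip at crop (348,432). I'll work out how high the tip sits on the puck.

```bash
python3 - <<'E'
from h import *
for v in (431,436):
    c,d=ray('side',235+348/4,230+v/4)
    for y in (.238,.25): print(y,c+d*(y-c[1])/d[1])
E
```

```text
0.238 [0.46369936 0.238      0.01547881]
0.25 [0.46260629 0.25       0.0316945 ]
0.238 [0.46368616 0.238      0.01126808]
0.25 [0.46259338 0.25       0.02757776]
```

Call:
move_arm(targets=[{"dx": 0,"dy": 0,"dz": 0.5,"rx": 0,"ry": 0,"rz": 0},{"dx": 0,"dy": 0,"dz": 1,"rx": 0,"ry": 0,"rz": 0},{"dx": 0,"dy": 0,"dz": 1,"rx": 0,"ry": 0,"rz": 0},{"dx": 0,"dy": 0,"dz": 1,"rx": 0,"ry": 0,"rz": 0},{"dx": 0,"dy": 0,"dz": 1,"rx": 0,"ry": 0,"rz": 0},{"dx": 0,"dy": 0,"dz": 1,"rx": 0,"ry": 0,"rz": 0},{"dx": 0,"dy": 0,"dz": 1,"rx": 0,"ry": 0,"rz": 0},{"dx": 0,"dy": -0.5,"dz": 1,"rx": 0,"ry": 0,"rz": 0},{"dx": 0.4,"dy": -1,"dz": 0,"rx": 0,"ry": 0,"rz": 0},{"dx": 0.6,"dy": -1,"dz": 0,"rx": 0,"ry": 0,"rz": 0}])

```text
t: 7.65
tcp_pos: [0.4898, 0.1429, 0.2036]
tool_rot: [1.0, 0.001, -0.0, 0.0]
force: [0.1, 0.4, -1.2]
finger_gap: 0.68
gripper_force: 43.4
```

Call:
move_arm(targets=[{"dx": 0.7,"dy": -1,"dz": 0,"rx": 0,"ry": 0,"rz": 0},{"dx": 0.7,"dy": -1,"dz": 0,"rx": 0,"ry": 0,"rz": 0},{"dx": 0.7,"dy": -1,"dz": 0,"rx": 0,"ry": 0,"rz": 0},{"dx": 0,"dy": -1,"dz": 0,"rx": 0,"ry": 0,"rz": 0},{"dx": 0,"dy": 0,"dz": 0,"rx": 0,"ry": 0,"rz": 0},{"dx": 0,"dy": 0,"dz": 0,"rx": 0,"ry": 0,"rz": 0},{"dx": 0,"dy": 0,"dz": 0,"rx": 0,"ry": 0,"rz": 0},{"dx": 0,"dy": 0,"dz": 0,"rx": 0,"ry": 0,"rz": 0},{"dx": 0,"dy": 0,"dz": 0,"rx": 0,"ry": 0,"rz": 0},{"dx": 0,"dy": 0,"dz": 0,"rx": 0,"ry": 0,"rz": 0}])

```text
t: 8.9
tcp_pos: [0.543, 0.0436, 0.2028]
tool_rot: [1.0, 0.001, 0.0, -0.0]
force: [0.1, -0.8, -0.9]
finger_gap: 0.676
gripper_force: 43.4
```

```bash
python3 - <<'E'
from h import *
im=snap('side','s2.png');a=im[150:290,230:370]
cv2.imwrite('pics/c2.png',cv2.resize(a,None,fx=4,fy=4,interpolation=cv2.INTER_CUBIC)[:,:,::-1])
h=cv2.cvtColor(im,cv2.COLOR_RGB2HSV)
m=((h[...,0]<14)&(h[...,1]>90)&(h[...,2]>40)).astype(np.uint8);m[:,:250]=0;m[260:]=0;m[:,345:]=0
for r in range(150,250):
    w=np.flatnonzero(m[r])
    if len(w)>2: print(r,w.min(),w.max(),end='; ')
p=sensors.sense()['tcp_pos'];print(p,proj('side',[[p[0]-.03,p[1],p[2]+.002],[p[0]+.03,p[1],p[2]+.002],[.5425,.02,.139]]))
E
```

```text
192 298 300; 193 298 300; 194 299 303; 195 299 304; 196 298 305; 197 298 305; 198 298 306; 199 282 306; 200 281 306; 201 281 306; 202 281 306; 203 281 306; 204 281 306; 205 282 306; 206 281 306; 207 282 306; 208 282 306; 209 282 306; 210 282 305; 211 282 305; 212 283 305; 213 283 304; 214 284 303; 215 285 302; 216 287 300; 217 288 297; 222 293 299; 223 290 303; 224 288 305; 225 287 306; 226 287 307; 227 287 306; 228 288 302; 229 292 301; [0.54299812 0.04356318 0.20282854] [[307.6300691  205.06980884]
 [279.48994232 203.49674273]
 [296.39942161 221.91185974]]
```

View pics/c2.png

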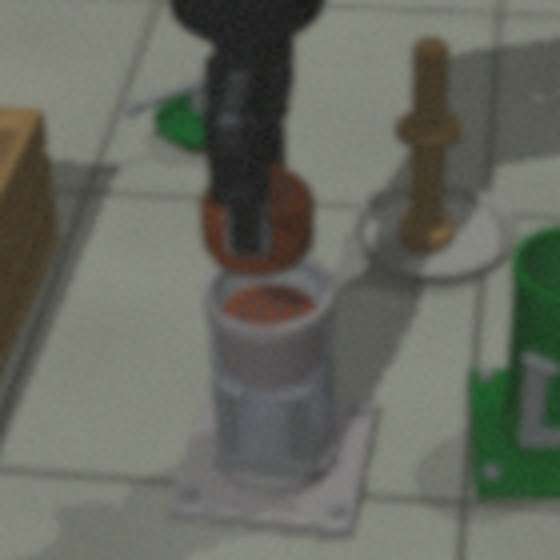

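Call:
move_arm(targets=[{"dx": -0.05,"dy": -0.5,"dz": 0,"rx": 0,"ry": 0,"rz": 0},{"dx": 0,"dy": -0.44,"dz": 0,"rx": 0,"ry": 0,"rz": 0},{"dx": 0,"dy": 0,"dz": -0.6,"rx": 0,"ry": 0,"rz": 0},{"dx": 0,"dy": 0,"dz": -0.5,"rx": 0,"ry": 0,"rz": 0},{"dx": 0,"dy": 0,"dz": -0.3,"rx": 0,"ry": 0,"rz": 0},{"dx": 0,"dy": 0,"dz": -0.3,"rx": 0,"ry": 0,"rz": 0},{"dx": 0,"dy": 0,"dz": -0.2,"rx": 0,"ry": 0,"rz": 0},{"dx": 0,"dy": 0,"dz": -0.2,"rx": 0,"ry": 0,"rz": 0},{"dx": 0,"dy": 0,"dz": 0,"rx": 0,"ry": 0,"rz": 0},{"dx": 0,"dy": 0,"dz": 0,"rx": 0,"ry": 0,"rz": 0}])

```text
t: 10.2
tcp_pos: [0.542, 0.0199, 0.1505]
tool_rot: [1.0, 0.0, 0.0, 0.0]
force: [0.3, 0.6, -1.3]
finger_gap: 0.677
gripper_force: 43.4
```

Call:
move_arm(targets=[{"dx": 0,"dy": 0,"dz": -0.1,"rx": 0,"ry": 0,"rz": 0},{"dx": 0,"dy": 0,"dz": -0.1,"rx": 0,"ry": 0,"rz": 0},{"dx": 0,"dy": 0,"dz": -0.08,"rx": 0,"ry": 0,"rz": 0},{"dx": 0,"dy": 0,"dz": 0,"rx": 0,"ry": 0,"rz": 0},{"dx": 0,"dy": 0,"dz": 0,"rx": 0,"ry": 0,"rz": 0},{"dx": 0,"dy": 0,"dz": 0,"rx": 0,"ry": 0,"rz": 0},{"dx": 0,"dy": 0,"dz": 0,"rx": 0,"ry": 0,"rz": 0},{"dx": 0,"dy": 0,"dz": 0,"rx": 0,"ry": 0,"rz": 0},{"dx": 0,"dy": 0,"dz": 0,"rx": 0,"ry": 0,"rz": 0},{"dx": 0,"dy": 0,"dz": 0,"rx": 0,"ry": 0,"rz": 0}])

```text
t: 11.45
tcp_pos: [0.5418, 0.0199, 0.1433]
tool_rot: [1.0, 0.0, -0.0, -0.0]
force: [0.2, 0.2, -1.7]
finger_gap: 0.675
gripper_force: 43.4
```

Call:
move_arm(targets=[{"dx": 0,"dy": 0,"dz": 0,"rx": 0,"ry": 0,"rz": 0},{"dx": 0,"dy": 0,"dz": 0,"rx": 0,"ry": 0,"rz": 0},{"dx": 0,"dy": 0,"dz": 0,"rx": 0,"ry": 0,"rz": 0},{"dx": 0,"dy": 0,"dz": 0,"rx": 0,"ry": 0,"rz": 0},{"dx": 0,"dy": 0,"dz": 0.3,"rx": 0,"ry": 0,"rz": 0},{"dx": 0,"dy": 0,"dz": 0.7,"rx": 0,"ry": 0,"rz": 0},{"dx": 0,"dy": 0,"dz": 1,"rx": 0,"ry": 0,"rz": 0},{"dx": 0,"dy": 0,"dz": 1,"rx": 0,"ry": 0,"rz": 0},{"dx": 0,"dy": -1,"dz": 1,"rx": 0,"ry": 0,"rz": 0},{"dx": 0,"dy": -1,"dz": 1,"rx": 0,"ry": 0,"rz": 0}], claw=100)

```text
t: 12.7
tcp_pos: [0.5417, -0.0304, 0.2697]
tool_rot: [1.0, 0.001, 0.0, 0.0]
force: [0.5, -0.8, -0.9]
finger_gap: 0.998
gripper_force: 0.0
```

Call:
move_arm(targets=[{"dx": -0.3,"dy": -1,"dz": 0,"rx": 0,"ry": 0,"rz": 0},{"dx": -0.3,"dy": -1,"dz": 0,"rx": 0,"ry": 0,"rz": 0},{"dx": -0.3,"dy": -1,"dz": 0,"rx": 0,"ry": 0,"rz": 0},{"dx": -0.3,"dy": -1,"dz": 0,"rx": 0,"ry": 0,"rz": 0},{"dx": -0.3,"dy": -1,"dz": 0,"rx": 0,"ry": 0,"rz": 0},{"dx": -0.3,"dy": -1,"dz": 0,"rx": 0,"ry": 0,"rz": 0},{"dx": -0.3,"dy": 0,"dz": 0,"rx": 0,"ry": 0,"rz": 0},{"dx": -0.3,"dy": 0,"dz": 0,"rx": 0,"ry": 0,"rz": 0},{"dx": -0.3,"dy": 0,"dz": 0,"rx": 0,"ry": 0,"rz": 0},{"dx": -0.24,"dy": 0,"dz": 0,"rx": 0,"ry": 0,"rz": 0}])

```text
t: 13.95
tcp_pos: [0.4678, -0.1793, 0.2684]
tool_rot: [1.0, 0.001, -0.0, -0.0]
force: [-0.0, -0.3, -0.5]
finger_gap: 0.998
gripper_force: 0.0
```

```bash
python3 - <<'E'
from h import *
im=snap('side','s3.png');a=cv2.resize(im[150:290,230:380],(600,560),interpolation=cv2.INTER_CUBIC)
b=snap('top','t3.png');b=cv2.resize(b[185:255,265:315],(200,280),interpolation=cv2.INTER_CUBIC)
W=np.zeros((560,800,3),np.uint8);W[:,:600]=a;W[:280,600:]=b
cv2.imwrite('pics/c3.png',W[:,:,::-1]);print(sensors.sense()['t'],proj('side',[[.5425,.02,.159]]),proj('top',[[.5425,.02,.159]]))
E
```

```text
14.05 [[296.08182772 214.8298771 ]] [[294.49270274 214.9192537 ]]
```

View pics/c3.png

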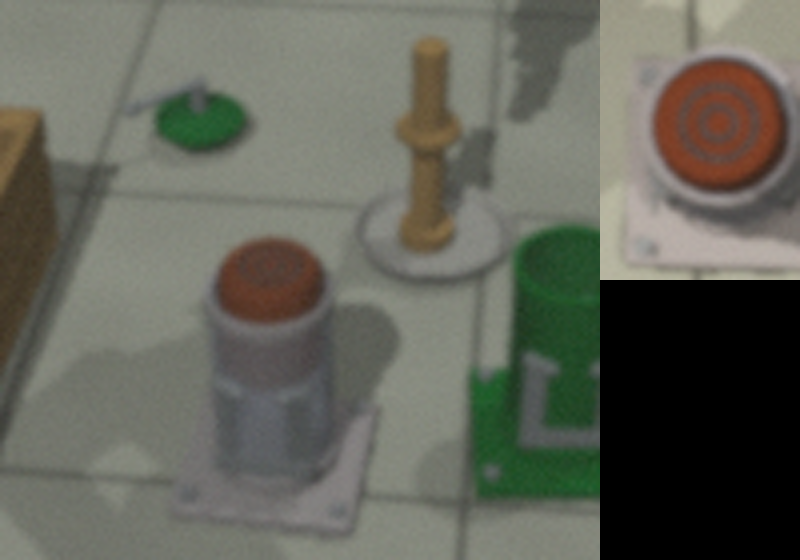

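The spare puck sits level and concentric in the mouth: in the side crop it stands proud of the rim at (270,275), and in the top crop its rings are centred at (718,125). The rod still stands in its dish, so I'll pick it next.

Call:
move_arm(targets=[{"dx": 0.03,"dy": -0.9,"dz": 0,"rx": 0,"ry": 0,"rz": 0},{"dx": 0,"dy": -0.49,"dz": 0,"rx": 0,"ry": 0,"rz": 0},{"dx": 0,"dy": 0,"dz": -0.5,"rx": 0,"ry": 0,"rz": 0},{"dx": 0,"dy": 0,"dz": -1,"rx": 0,"ry": 0,"rz": 0},{"dx": 0,"dy": 0,"dz": -1,"rx": 0,"ry": 0,"rz": 0},{"dx": 0,"dy": 0,"dz": -1,"rx": 0,"ry": 0,"rz": 0},{"dx": 0,"dy": 0,"dz": -1,"rx": 0,"ry": 0,"rz": 0},{"dx": 0,"dy": 0,"dz": -1,"rx": 0,"ry": 0,"rz": 0},{"dx": 0,"dy": 0,"dz": -0.66,"rx": 0,"ry": 0,"rz": 0},{"dx": 0,"dy": 0,"dz": -0.3,"rx": 0,"ry": 0,"rz": 0}])

```text
t: 15.3
tcp_pos: [0.4681, -0.2141, 0.1051]
tool_rot: [1.0, 0.0, -0.001, -0.001]
force: [0.1, -0.1, -0.0]
finger_gap: 1.0
gripper_force: 0.0
```

Call:
move_arm(targets=[{"dx": 0,"dy": 0,"dz": 0,"rx": 0,"ry": 0,"rz": 0},{"dx": 0,"dy": 0,"dz": 0,"rx": 0,"ry": 0,"rz": 0},{"dx": 0,"dy": 0,"dz": 0,"rx": 0,"ry": 0,"rz": 0},{"dx": 0,"dy": 0,"dz": 0,"rx": 0,"ry": 0,"rz": 0},{"dx": 0,"dy": 0,"dz": 0,"rx": 0,"ry": 0,"rz": 0},{"dx": 0,"dy": 0,"dz": 0,"rx": 0,"ry": 0,"rz": 0},{"dx": 0,"dy": 0,"dz": 0,"rx": 0,"ry": 0,"rz": 0},{"dx": 0,"dy": 0,"dz": 0,"rx": 0,"ry": 0,"rz": 0},{"dx": 0,"dy": 0,"dz": 0,"rx": 0,"ry": 0,"rz": 0},{"dx": 0,"dy": 0,"dz": 0,"rx": 0,"ry": 0,"rz": 0}], claw=0, newtons=90)

```text
t: 16.55
tcp_pos: [0.4696, -0.2154, 0.1076]
tool_rot: [1.0, 0.0, 0.001, 0.001]
force: [-0.7, -0.2, 5.6]
finger_gap: 0.26
gripper_force: 87.8
```

Call:
move_arm(targets=[{"dx": 0,"dy": 0,"dz": 0.5,"rx": 0,"ry": 0,"rz": 0},{"dx": 0,"dy": 0,"dz": 1,"rx": 0,"ry": 0,"rz": 0},{"dx": 0,"dy": 0,"dz": 1,"rx": 0,"ry": 0,"rz": 0},{"dx": 0,"dy": 0,"dz": 1,"rx": 0,"ry": 0,"rz": 0},{"dx": 0,"dy": 0,"dz": 1,"rx": 0,"ry": 0,"rz": 0},{"dx": 0,"dy": 0,"dz": 1,"rx": 0,"ry": 0,"rz": 0},{"dx": 0,"dy": 0,"dz": 1,"rx": 0,"ry": 0,"rz": 0},{"dx": 0,"dy": 0,"dz": 0.5,"rx": 0,"ry": 0,"rz": 0},{"dx": 0.4,"dy": 0.7,"dz": 0,"rx": 0,"ry": 0,"rz": 0},{"dx": 0.5,"dy": 1,"dz": 0,"rx": 0,"ry": 0,"rz": 0}])

```text
t: 17.8
tcp_pos: [0.4911, -0.172, 0.2815]
tool_rot: [1.0, -0.0, -0.001, -0.0]
force: [0.4, 0.1, -3.5]
finger_gap: 0.259
gripper_force: 88.2
```

Call:
move_arm(targets=[{"dx": 0.5,"dy": 1,"dz": 0,"rx": 0,"ry": 0,"rz": 0},{"dx": 0.5,"dy": 1,"dz": 0,"rx": 0,"ry": 0,"rz": 0},{"dx": 0.5,"dy": 1,"dz": 0,"rx": 0,"ry": 0,"rz": 0},{"dx": 0.5,"dy": 1,"dz": 0,"rx": 0,"ry": 0,"rz": 0},{"dx": 0,"dy": 1,"dz": 0,"rx": 0,"ry": 0,"rz": 0},{"dx": 0,"dy": 1,"dz": 0,"rx": 0,"ry": 0,"rz": 0},{"dx": 0,"dy": 1,"dz": 0,"rx": 0,"ry": 0,"rz": 0},{"dx": 0,"dy": 0.7,"dz": 0,"rx": 0,"ry": 0,"rz": 0},{"dx": 0,"dy": 0,"dz": 0,"rx": 0,"ry": 0,"rz": 0},{"dx": 0,"dy": 0,"dz": 0,"rx": 0,"ry": 0,"rz": 0}])

```text
t: 19.05
tcp_pos: [0.5415, 0.0196, 0.2817]
tool_rot: [1.0, 0.0, -0.0, 0.0]
force: [0.0, 0.0, -2.3]
finger_gap: 0.261
gripper_force: 88.3
```

```bash
python3 - <<'E'
from h import *
im=snap('side','s4.png');a=cv2.resize(im[120:290,220:370],None,fx=3.5,fy=3.5,interpolation=cv2.INTER_CUBIC)
cv2.imwrite('pics/c4.png',a[:,:,::-1]);s=sensors.sense();print(s['t'],s['tcp_pos'],s['force'])
p=s['tcp_pos'];print(proj('side',[p-[0,0,.1006],p-[0,0,.005]]))
E
```

```text
19.1 [0.54159561 0.01939129 0.28169891] [-0.06401674  0.42358606 -2.5545315 ]
[[296.17052748 206.64394543]
 [294.52808993 168.97310931]]
```

View pics/c4.png

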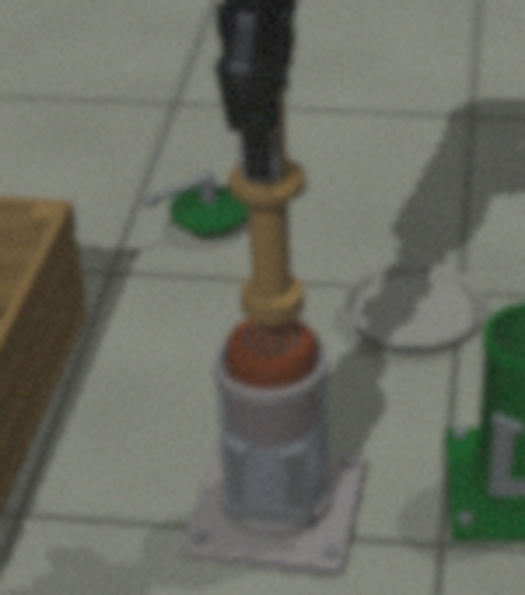

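The rod hangs upright, with its foot at crop (272,300) centred above the puck at (272,345). Next I press down.

Call:
move_arm(targets=[{"dx": 0,"dy": 0,"dz": -0.4,"rx": 0,"ry": 0,"rz": 0},{"dx": 0,"dy": 0,"dz": -0.3,"rx": 0,"ry": 0,"rz": 0},{"dx": 0,"dy": 0,"dz": -0.2,"rx": 0,"ry": 0,"rz": 0},{"dx": 0,"dy": 0,"dz": -0.15,"rx": 0,"ry": 0,"rz": 0},{"dx": 0,"dy": 0,"dz": -0.15,"rx": 0,"ry": 0,"rz": 0},{"dx": 0,"dy": 0,"dz": -0.15,"rx": 0,"ry": 0,"rz": 0},{"dx": 0,"dy": 0,"dz": -0.15,"rx": 0,"ry": 0,"rz": 0},{"dx": 0,"dy": 0,"dz": -0.15,"rx": 0,"ry": 0,"rz": 0},{"dx": 0,"dy": 0,"dz": -0.15,"rx": 0,"ry": 0,"rz": 0},{"dx": 0,"dy": 0,"dz": -0.15,"rx": 0,"ry": 0,"rz": 0}])

```text
t: 20.35
tcp_pos: [0.5416, 0.0202, 0.2328]
tool_rot: [1.0, 0.0, 0.0, 0.0]
force: [0.5, -0.2, 0.1]
finger_gap: 0.259
gripper_force: 88.9
```

Call:
move_arm(targets=[{"dx": 0,"dy": 0,"dz": -0.15,"rx": 0,"ry": 0,"rz": 0},{"dx": 0,"dy": 0,"dz": -0.15,"rx": 0,"ry": 0,"rz": 0},{"dx": 0,"dy": 0,"dz": -0.15,"rx": 0,"ry": 0,"rz": 0},{"dx": 0,"dy": 0,"dz": -0.15,"rx": 0,"ry": 0,"rz": 0},{"dx": 0,"dy": 0,"dz": -0.15,"rx": 0,"ry": 0,"rz": 0},{"dx": 0,"dy": 0,"dz": -0.15,"rx": 0,"ry": 0,"rz": 0},{"dx": 0,"dy": 0,"dz": -0.15,"rx": 0,"ry": 0,"rz": 0},{"dx": 0,"dy": 0,"dz": -0.15,"rx": 0,"ry": 0,"rz": 0},{"dx": 0,"dy": 0,"dz": -0.15,"rx": 0,"ry": 0,"rz": 0},{"dx": 0,"dy": 0,"dz": -0.15,"rx": 0,"ry": 0,"rz": 0}])

```text
t: 21.6
tcp_pos: [0.5414, 0.0202, 0.1952]
tool_rot: [1.0, 0.0, -0.0, -0.0]
force: [-1.2, -1.4, 1.0]
finger_gap: 0.257
gripper_force: 89.2
```

Call:
move_arm(targets=[{"dx": 0,"dy": 0,"dz": -0.1,"rx": 0,"ry": 0,"rz": 0},{"dx": 0,"dy": 0,"dz": -0.1,"rx": 0,"ry": 0,"rz": 0},{"dx": 0,"dy": 0,"dz": -0.08,"rx": 0,"ry": 0,"rz": 0},{"dx": 0,"dy": 0,"dz": -0.08,"rx": 0,"ry": 0,"rz": 0},{"dx": 0,"dy": 0,"dz": -0.08,"rx": 0,"ry": 0,"rz": 0},{"dx": 0,"dy": 0,"dz": -0.08,"rx": 0,"ry": 0,"rz": 0},{"dx": 0,"dy": 0,"dz": 0,"rx": 0,"ry": 0,"rz": 0},{"dx": 0,"dy": 0,"dz": 0,"rx": 0,"ry": 0,"rz": 0},{"dx": 0,"dy": 0,"dz": 0,"rx": 0,"ry": 0,"rz": 0},{"dx": 0,"dy": 0,"dz": 0,"rx": 0,"ry": 0,"rz": 0}])

```text
t: 22.85
tcp_pos: [0.5423, 0.0201, 0.1856]
tool_rot: [1.0, 0.001, 0.002, 0.0]
force: [-4.2, -0.3, 14.5]
finger_gap: 0.259
gripper_force: 90.3
```

Call:
move_arm(targets=[{"dx": 0,"dy": 0,"dz": -0.06,"rx": 0,"ry": 0,"rz": 0},{"dx": 0,"dy": 0,"dz": -0.06,"rx": 0,"ry": 0,"rz": 0},{"dx": 0,"dy": 0,"dz": -0.06,"rx": 0,"ry": 0,"rz": 0},{"dx": 0,"dy": 0,"dz": 0,"rx": 0,"ry": 0,"rz": 0},{"dx": 0,"dy": 0,"dz": 0,"rx": 0,"ry": 0,"rz": 0},{"dx": 0,"dy": 0,"dz": 0,"rx": 0,"ry": 0,"rz": 0},{"dx": 0,"dy": 0,"dz": 0,"rx": 0,"ry": 0,"rz": 0},{"dx": 0,"dy": 0,"dz": 0,"rx": 0,"ry": 0,"rz": 0},{"dx": 0,"dy": 0,"dz": 0,"rx": 0,"ry": 0,"rz": 0},{"dx": 0,"dy": 0,"dz": 0,"rx": 0,"ry": 0,"rz": 0}])

```text
t: 24.1
tcp_pos: [0.5435, 0.0201, 0.1855]
tool_rot: [1.0, 0.001, 0.004, 0.001]
force: [-8.9, 0.1, 40.3]
finger_gap: 0.258
gripper_force: 92.9
```

Call:
move_arm(targets=[{"dx": 0,"dy": 0,"dz": 0.4,"rx": 0,"ry": 0,"rz": 0},{"dx": 0,"dy": 0,"dz": 0.5,"rx": 0,"ry": 0,"rz": 0},{"dx": 0,"dy": 0,"dz": 0.7,"rx": 0,"ry": 0,"rz": 0},{"dx": 0,"dy": 0,"dz": 0.9,"rx": 0,"ry": 0,"rz": 0},{"dx": 0,"dy": 0,"dz": 1,"rx": 0,"ry": 0,"rz": 0},{"dx": 0,"dy": 0,"dz": 0.9,"rx": 0,"ry": 0,"rz": 0},{"dx": 0,"dy": 0,"dz": 0,"rx": 0,"ry": 0,"rz": 0},{"dx": -0.3,"dy": -0.8,"dz": 0,"rx": 0,"ry": 0,"rz": 0},{"dx": -0.3,"dy": -0.9,"dz": 0,"rx": 0,"ry": 0,"rz": 0},{"dx": -0.3,"dy": -0.9,"dz": 0,"rx": 0,"ry": 0,"rz": 0}])

```text
t: 25.35
tcp_pos: [0.5179, -0.0451, 0.2863]
tool_rot: [1.0, 0.001, -0.002, -0.0]
force: [1.1, 0.4, -2.0]
finger_gap: 0.261
gripper_force: 88.5
```

Call:
move_arm(targets=[{"dx": -0.35,"dy": -1,"dz": 0,"rx": 0,"ry": 0,"rz": 0},{"dx": -0.35,"dy": -1,"dz": 0,"rx": 0,"ry": 0,"rz": 0},{"dx": -0.35,"dy": -1,"dz": 0,"rx": 0,"ry": 0,"rz": 0},{"dx": -0.35,"dy": -1,"dz": 0,"rx": 0,"ry": 0,"rz": 0},{"dx": -0.35,"dy": -1,"dz": 0,"rx": 0,"ry": 0,"rz": 0},{"dx": -0.35,"dy": -1,"dz": 0,"rx": 0,"ry": 0,"rz": 0},{"dx": 0,"dy": -0.86,"dz": 0,"rx": 0,"ry": 0,"rz": 0},{"dx": 0,"dy": 0,"dz": 0,"rx": 0,"ry": 0,"rz": 0},{"dx": 0,"dy": 0,"dz": 0,"rx": 0,"ry": 0,"rz": 0},{"dx": 0,"dy": 0,"dz": 0,"rx": 0,"ry": 0,"rz": 0}])

```text
t: 26.6
tcp_pos: [0.4665, -0.2154, 0.2878]
tool_rot: [1.0, 0.001, -0.0, -0.0]
force: [0.4, 0.3, -2.7]
finger_gap: 0.258
gripper_force: 88.5
```

```bash
python3 - <<'E'
from h import *
im=snap('side','s5.png');a=cv2.resize(im[110:290,220:380],(480,540),interpolation=cv2.INTER_CUBIC)
b=snap('top','t5.png');b=cv2.resize(b[185:265,265:335],(315,360),interpolation=cv2.INTER_CUBIC)
W=np.zeros((540,800,3),np.uint8);W[:,:480]=a;W[:360,480:795]=b
cv2.imwrite('pics/c5.png',W[:,:,::-1]);s=sensors.sense();print(s['t'],s['tcp_pos'],s['tool_rot'])
E
```

```text
26.7 [ 0.46663542 -0.21552473  0.28804384] [ 9.99999453e-01  1.03471478e-03 -4.43036156e-05 -1.44572237e-04]
```

View pics/c5.png

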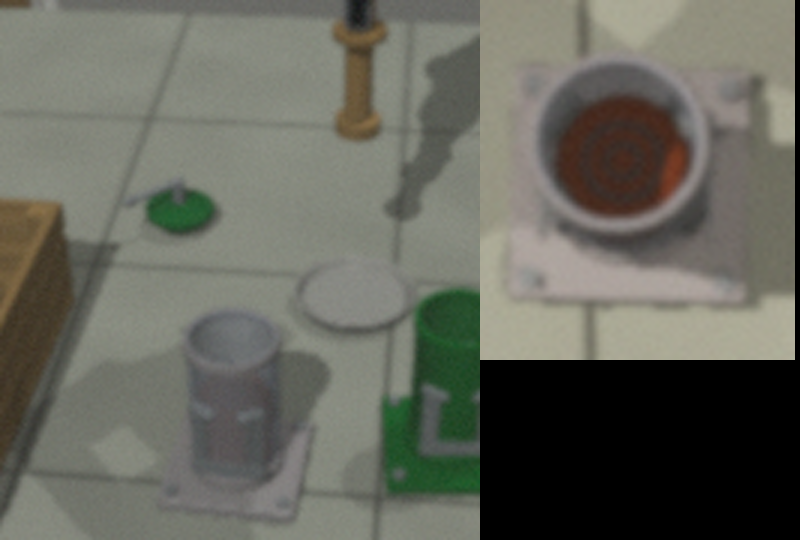

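The pucks are at the bottom, deep in the tube at top crop (622,158), with the clip hooks closed above them. The rod hangs upright above the dish.

Call:
move_arm(targets=[{"dx": 0,"dy": -0.06,"dz": -0.6,"rx": 0,"ry": 0,"rz": 0},{"dx": 0,"dy": 0,"dz": -1,"rx": 0,"ry": 0,"rz": 0},{"dx": 0,"dy": 0,"dz": -1,"rx": 0,"ry": 0,"rz": 0},{"dx": 0,"dy": 0,"dz": -1,"rx": 0,"ry": 0,"rz": 0},{"dx": 0,"dy": 0,"dz": -1,"rx": 0,"ry": 0,"rz": 0},{"dx": 0,"dy": 0,"dz": -1,"rx": 0,"ry": 0,"rz": 0},{"dx": 0,"dy": 0,"dz": -0.8,"rx": 0,"ry": 0,"rz": 0},{"dx": 0,"dy": 0,"dz": -0.4,"rx": 0,"ry": 0,"rz": 0},{"dx": 0,"dy": 0,"dz": -0.16,"rx": 0,"ry": 0,"rz": 0},{"dx": 0,"dy": 0,"dz": 0,"rx": 0,"ry": 0,"rz": 0}])

```text
t: 27.95
tcp_pos: [0.4667, -0.2179, 0.1142]
tool_rot: [1.0, 0.001, 0.0, 0.0]
force: [-0.3, -0.4, -2.8]
finger_gap: 0.256
gripper_force: 88.5
```

Call:
move_arm(targets=[{"dx": 0,"dy": 0,"dz": -0.06,"rx": 0,"ry": 0,"rz": 0},{"dx": 0,"dy": 0,"dz": -0.06,"rx": 0,"ry": 0,"rz": 0},{"dx": 0,"dy": 0,"dz": -0.06,"rx": 0,"ry": 0,"rz": 0},{"dx": 0,"dy": 0,"dz": 0,"rx": 0,"ry": 0,"rz": 0},{"dx": 0,"dy": 0,"dz": 0,"rx": 0,"ry": 0,"rz": 0},{"dx": 0,"dy": 0,"dz": 0,"rx": 0,"ry": 0,"rz": 0},{"dx": 0,"dy": 0,"dz": 0,"rx": 0,"ry": 0,"rz": 0},{"dx": 0,"dy": 0,"dz": 0,"rx": 0,"ry": 0,"rz": 0},{"dx": 0,"dy": 0,"dz": 0,"rx": 0,"ry": 0,"rz": 0},{"dx": 0,"dy": 0,"dz": 0,"rx": 0,"ry": 0,"rz": 0}])

```text
t: 29.2
tcp_pos: [0.4665, -0.2178, 0.1095]
tool_rot: [1.0, 0.0, -0.0, -0.0]
force: [-0.9, -0.4, -1.8]
finger_gap: 0.262
gripper_force: 88.5
```

Not touching yet, so I lower it a little more.

Call:
move_arm(targets=[{"dx": 0,"dy": 0,"dz": -0.06,"rx": 0,"ry": 0,"rz": 0},{"dx": 0,"dy": 0,"dz": -0.06,"rx": 0,"ry": 0,"rz": 0},{"dx": 0,"dy": 0,"dz": 0,"rx": 0,"ry": 0,"rz": 0},{"dx": 0,"dy": 0,"dz": 0,"rx": 0,"ry": 0,"rz": 0},{"dx": 0,"dy": 0,"dz": 0,"rx": 0,"ry": 0,"rz": 0},{"dx": 0,"dy": 0,"dz": 0,"rx": 0,"ry": 0,"rz": 0},{"dx": 0,"dy": 0,"dz": 0,"rx": 0,"ry": 0,"rz": 0},{"dx": 0,"dy": 0,"dz": 0,"rx": 0,"ry": 0,"rz": 0},{"dx": 0,"dy": 0,"dz": 0,"rx": 0,"ry": 0,"rz": 0},{"dx": 0,"dy": 0,"dz": 0,"rx": 0,"ry": 0,"rz": 0}])

```text
t: 30.45
tcp_pos: [0.4667, -0.218, 0.1076]
tool_rot: [1.0, 0.001, 0.0, 0.0]
force: [-1.8, 0.3, 6.2]
finger_gap: 0.256
gripper_force: 90.1
```

Contact with the dish floor. Release gently and then rise.

Call:
move_arm(targets=[{"dx": 0,"dy": 0,"dz": 0.04,"rx": 0,"ry": 0,"rz": 0},{"dx": 0,"dy": 0,"dz": 0,"rx": 0,"ry": 0,"rz": 0},{"dx": 0,"dy": 0,"dz": 0,"rx": 0,"ry": 0,"rz": 0},{"dx": 0,"dy": 0,"dz": 0,"rx": 0,"ry": 0,"rz": 0},{"dx": 0,"dy": 0,"dz": 0,"rx": 0,"ry": 0,"rz": 0},{"dx": 0,"dy": 0,"dz": 0,"rx": 0,"ry": 0,"rz": 0},{"dx": 0,"dy": 0,"dz": 0,"rx": 0,"ry": 0,"rz": 0},{"dx": 0,"dy": 0,"dz": 0,"rx": 0,"ry": 0,"rz": 0},{"dx": 0,"dy": 0,"dz": 0,"rx": 0,"ry": 0,"rz": 0},{"dx": 0,"dy": 0,"dz": 0,"rx": 0,"ry": 0,"rz": 0}], claw=100)

```text
t: 31.7
tcp_pos: [0.4665, -0.2178, 0.1076]
tool_rot: [1.0, 0.0, 0.0, 0.0]
force: [-0.3, -0.2, -0.1]
finger_gap: 1.004
gripper_force: 0.0
```

Call:
move_arm(targets=[{"dx": 0,"dy": 0,"dz": 0.4,"rx": 0,"ry": 0,"rz": 0},{"dx": 0,"dy": 0,"dz": 1,"rx": 0,"ry": 0,"rz": 0},{"dx": 0,"dy": 0,"dz": 1,"rx": 0,"ry": 0,"rz": 0},{"dx": 0,"dy": 0,"dz": 1,"rx": 0,"ry": 0,"rz": 0},{"dx": 0,"dy": 0,"dz": 1,"rx": 0,"ry": 0,"rz": 0},{"dx": 0,"dy": 0,"dz": 1,"rx": 0,"ry": 0,"rz": 0},{"dx": 0,"dy": 0,"dz": 0.6,"rx": 0,"ry": 0,"rz": 0},{"dx": 0,"dy": 0,"dz": 0,"rx": 0,"ry": 0,"rz": 0},{"dx": 0,"dy": 0,"dz": 0,"rx": 0,"ry": 0,"rz": 0},{"dx": 0,"dy": 0,"dz": 0,"rx": 0,"ry": 0,"rz": 0}])

```text
t: 32.95
tcp_pos: [0.466, -0.2174, 0.2565]
tool_rot: [1.0, 0.0, -0.001, -0.001]
force: [-0.3, 0.2, 0.8]
finger_gap: 1.002
gripper_force: 0.0
```

```bash
python3 - <<'E'
from h import *
im=snap('side','s6.png');a=cv2.resize(im[110:290,220:380],(480,540),interpolation=cv2.INTER_CUBIC)
cv2.imwrite('pics/c6.png',a[:,:,::-1]);print(sensors.sense()['t'])
P=[.4667,-.218];print(proj('side',[[*P,.164],[*P,.006]]))
h=cv2.cvtColor(im,cv2.COLOR_RGB2HSV);m=((h[...,0]>8)&(h[...,0]<24)&(h[...,1]>100)&(h[...,2]>50))[:,320:355]
for r in range(155,220,5):
    w=np.flatnonzero(m[r])
    if len(w):print(r,320+w.min(),320+w.max())
E
```

```text
33.0
[[337.41538996 160.13240147]
 [336.06431973 208.6456042 ]]
160 337 340
165 336 340
170 336 340
175 336 339
180 331 344
185 334 342
190 336 339
195 335 340
200 335 339
205 332 342
210 334 339
```

View pics/c6.png

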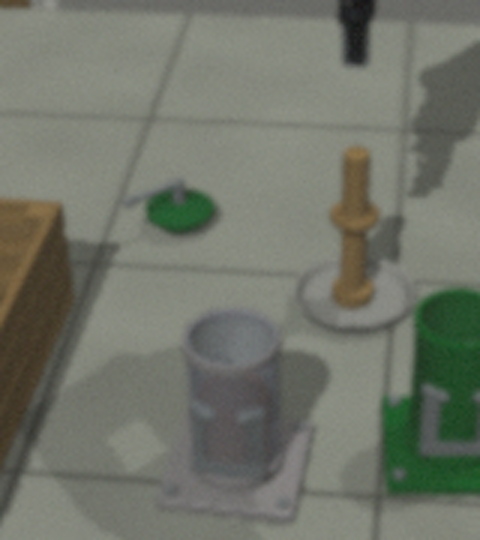

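The rod stands upright in its dish at (354,230). The pucks are at the bottom of the tube at (235,430), and the gripper is clear of everything.

```bash
python3 -c "
from station import order
print(order.sign_off())"
```

```text
the job is handed in; nothing more can be done
None
```

I handed the job in at about 33 s of the 72 s allowed: both pucks are pressed to the bottom of the tube under the clips, the rod stands upright in its dish, and the arm never went near the jar or stopper; sign-off returned no verdict.

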